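# Stroke the loaded cap press through its guard window

### The arm

A 7-joint arm with a two-finger parallel gripper is mounted at the origin on a cart in front of the work surface, level with it; the furniture and walls round the work are solid. World frame = base frame: x ahead of the robot, y to its left, z up, the work surface at z = 0. Lengths are in m, angles in rad, forces in N, time in s.
With the tool pointing down it reaches from about 0.425 to 0.925 m from the base axis. Payload 6.8 kg.
Tool frame: the origin (TCP) lies between the finger pads; the fingertips stand 14 mm ahead of it and the grasp point (between the pads) lies 5 mm behind it; z points along the fingers, y is the line along which they close (so a half turn about z gives the same grasp; the last joint's range is limited). The gripper opens to 85 mm and grips with 20 to 120 N. Pads are 22 mm wide; open, the fingers measure 114 mm over their backs; the gripper's body (76 mm by 85 mm) begins 54 mm behind the grasp point. The pads swing forward as they close: fully open they stand 13 mm farther back than shut.
Start: joints at [1.151, 0.477, 0.022, 1.555, -0.011, 1.109, -0.083], TCP at [0.207, -0.642, 0.245] pointing down, gripper open.
Joint ranges: [-2.96, 2.96], [-0.34, 2.1], [-1.41, 1.46], [0.24, 2.44], [-1.37, 4.51], [0.17, 1.92], [-2.96, 2.96]. Speed limits (rad/s): [2.39, 2.39, 3.14, 3.14, 3.14, 3.14, 3.14].

### API

Orientations are given as a rotation vector (axis times angle).
In Python, from bench import r, eyes, ticket gives the robot as it stands. The module is installed in compiled form; this text tells all that it offers.
- The arm moves only by the tool arm_command, never from a script. Its argument "plan" is text: rows parted by semicolons, each of 4 numbers parted by spaces: the shift along the tool's x, y, z in m, then the turn about the tool's z in degrees. In form: tx ty tz yaw; .... A call has 1 to 20 rows; each row shifts and turns the commanded pose from where the row before left it, along the tool's axes as they then stand; what a row does not reach is not made up. A row lasts 1/8 s, in which the tool goes at most 62.5 mm and 10.7 degrees, less where a joint would pass 70% of its speed; a pose out of reach is approached as far as the arm can. A call is refused whole if a number of a shift passes 0.0625 or a number of a turn 10.7, either way. A call with a gripper value outside its range is refused whole. "hand" is the closure, from -1 (fully open) to 1 (shut), set as the call begins (left out, the last holds). The fingers move at their own pace and stop on an object; "grip_force" is the grip in N (left out, the last holds). Time passes only in rows, so rows that do not move let the fingers close. It gives the time, the measured TCP pose, the force, the opening and the grip force at its end, in the units of the state.
- r.get_obs(): the state, without advancing time (a new reading comes with each control period).
- eyes.grab_frame(name): name is "scene" or "side" or "wrist"; returns (picture, depth): 480x640x3 uint8, red, green, blue; 480x640 float32, m along the optical axis (not along the pixel's ray), 0 where there is no reading.
- eyes.calibration(name): a dict with "fov_y" (degrees; the focal length in pixels is half the picture's height over the tangent of half this angle, whatever the lens; pixels are square), "cx", "cy" (the principal point, pixels), "origin" and "attitude" of the camera in the world; the wrist camera has in their place "tool_from_camera" (4x4, takes a point from camera to tool coordinates, whose origin is the TCP and whose axes are the flange's). Camera axes: x right, y up, looking along -z (the intrinsics and any distortion apply to the point x, -y, -z); pixel columns grow to the right and rows downward; lengths in m; the calibration is good to about 2 mm. The wrist camera is an equidistant fisheye: a pixel r from the principal point sees the ray r / f radians off the axis. A picture is of the moment at which its call begins: read the wrist's pose just before it. calibration takes no time and is no camera call.
- ticket.hand_in(): hands the job in; it is judged then, once.
The state is a dict: "clock": time; "joints": joint angles; "qvel": joint speeds; "tau": joint torques, N m; "tcp_pos": TCP position; "orientation": TCP orientation; "contact_force": force on the tool from outside, world axes, zero at the start; "moment": the same for the moment, N m; "grip_width": finger opening in m; "gripper_force": force on a finger pad.
Only numpy, scipy, OpenCV 4.12 (cv2) and the standard library are available. Lean on these libraries where they do the work, as an engineer would, in place of code of your own. Each camera call takes 0.05 s, during which the arm holds its last target. There are 200 camera calls.

### The job

The small hand press has two stations; one holds a yellow bottle cap, the other only a black dummy plug. Reach down through the yellow guard's window over the cap's station and with the fingertips press that station's red pad down to its stop and hold it there for about two seconds, then let it spring back up and withdraw. Do not touch the yellow guard, leave the other station's lever alone, pick nothing up, and leave the cap, the plug and the bottle, pen and tape beside the press where they are.

Things in the scene. Friction and masses are not known exactly. Their poses are not given: they have to be found in the camera images.
- press: Fixed two-station hand press, base plate 225 x 270 x 10 mm. It stands on a dark mat; origin on the mat (3 mm above the table) midway between the stations; z up, x away from the robot (within 0.28 rad), y to its left. Left station at y = +62 mm, right at y = -62 mm. At each a steel lever lies along x, 70 mm high: pivot at x = +80 mm, red pad at x = 0 under the guard window, stamp at x = -80 mm, in front of the guard, over a cap nest.
- guard: Yellow guard over both levers, fixed on the press, same origin and axes. Level plate 120 mm (x) by 254 mm (y), 6 mm thick, top face 98 mm above the origin, with two windows, each 84 mm (x) by 90 mm (y), centred at x = 0, y = +62 and -62 mm; below it corner posts and thin rails at y = +-118 mm. Nothing stands above the plate.
- window_left (a point): Centre of the left window (robot's left), in the plane of the plate's top face.
- window_right (a point): Centre of the right window, in the plane of the plate's top face.
- pad_left (a point): Red round press pad of the left lever, 32 mm across; the point is the centre of its flat top, 82 mm above the mat at rest (16 mm below the guard plate's top face), about 68 mm at full stroke. Pushing it down takes about 4 N at first and 8 N just before the stop; it springs back when let go.
- pad_right (a point): Red round press pad of the right lever, the same as the left one.
- lever_left: Steel lever of the left station with its red pad and its stamp; origin at its pivot, 80 mm beyond the pad.
- lever_right: Lever of the right station, the same.
- stroke_left (a joint): Angle of the left lever: 0 up (at rest), 0.18 rad down at its stop.
- stroke_right (a joint): Angle of the right lever: 0 up (at rest), 0.18 rad down at its stop.
- nest_left (a point): Centre of the left station's cap nest, on its floor 10 mm above the mat: a steel collar 33 mm wide inside and 5 mm high.
- nest_right (a point): Centre of the right station's cap nest, the same.
- cap: Yellow screw cap, 29 mm across, 17 mm high, lying loose in one of the two nests (which one varies); origin at the centre of its underside. The stamp stops 1.5 mm above it.
- plug: Black dummy plug, 29 mm across, 17 mm high, lying loose in the other nest; origin at the centre of its underside.
- bottle: Filled sauce bottle with yellow cap, 54 mm across, 166 mm high, standing to the left of the press; origin at the centre of its underside.
- pen: Blue ballpoint pen, 145 mm long, lying between bottle and press; origin under its middle.
- tape: Roll of masking tape, 100 mm across, 25 mm high, lying flat to the right of the press; origin at the centre of its underside.
There are look-alikes about, which are no part of the job. Leave any blue look-alike of the bottle alone.

How it is judged:
By the outcome, as a careful person would: the job done as asked, in the order asked, and still so for the second after the job is handed in, with the robot touching nothing.
It also fails if it takes over 38 s, if anything falls off the work surface, if the arm or the gripper's body presses on something with over 40 N, if the wrist force passes 120 N, or if a joint passes its speed limit or range.

## Working session

There is one attempt and no reset: what is moved stays moved. The work goes in short steps, Python scripts to look and compute and a tool call to move; the robot and the scene stay as the last step left them, time stands still between calls to the robot, and variables do not carry over. Pictures are saved under pics/ and viewed, at most 10 in all, crops included, and the job is handed in when it is done.

Besides the shell and the picture viewer there is one more tool, called after ">>>" as a command line: name --argument value ..., lists and objects as JSON in quotes. arm_command: Moves the arm, as the interface text tells. Its arguments: {"type":"object","properties":{"plan":{"type":"string"},"hand":{"type":"number"},"grip_force":{"type":"number"}},"required":["plan"]}

```bash
mkdir -p pics; cat > h.py <<'E'
import numpy as np, cv2
from bench import r, eyes, ticket
def save(n,f):
    p,d=eyes.grab_frame(n); cv2.imwrite(f'pics/{f}.png',cv2.cvtColor(p,cv2.COLOR_RGB2BGR)); np.savez(f'pics/{f}.npz',p=p,d=d); return p,d
E
python3 - <<'E'
from h import *
print(r.get_obs())
for n in ("scene","side"):
    save(n,n+"0"); print(n,eyes.calibration(n))
print(eyes.calibration("wrist"))
E
```

```text
{'clock': 0.0, 'joints': array([ 1.1508934 ,  0.47780781,  0.02235133,  1.55644233, -0.01149693,
        1.10928382, -0.08307311]), 'qvel': array([-0.00126639,  0.00122368, -0.00062585,  0.00137007, -0.00197992,
       -0.00087461, -0.00123779]), 'tau': array([ 8.35604369e-04, -5.96443033e+01,  1.60826359e+00, -2.81200451e+01,
        1.24420857e-02,  9.44914296e-03,  3.13648661e-05]), 'tcp_pos': array([ 0.20688291, -0.64192846,  0.24432459]), 'orientation': array([-3.10173976e+00, -4.87584988e-01,  6.62223409e-04]), 'contact_force': array([-0.44281386,  0.69749217, -0.17634069]), 'moment': array([-0.01685971, -0.02998594,  0.03378442]), 'gripper_force': 0.0, 'grip_width': 0.0853841477678733}
scene {'fov_y': 50.17715976637215, 'cx': 319.00502089688916, 'cy': 243.37825080567865, 'origin': array([0.04868669, 0.85559313, 0.88226024]), 'attitude': array([ 0.29501732, -1.08890922, -2.4082754 ])}
side {'fov_y': 53.68095628439834, 'cx': 311.96251589161295, 'cy': 236.32521832654658, 'origin': array([ 0.50271469, -0.66628174,  0.65633371]), 'attitude': array([ 0.92908663, -0.00596004, -0.0349607 ])}
{'fov_y': 65.70646984690485, 'cx': 322.0356095242485, 'cy': 237.03786625950005, 'tool_from_camera': array([[ 5.28434120e-05,  9.64416213e-01,  2.64388662e-01,
         6.76916374e-02],
       [ 9.99999783e-01,  1.22685415e-04, -6.47392375e-04,
        -2.98479726e-04],
       [-6.56792336e-04,  2.64388639e-01, -9.64415997e-01,
        -1.30227784e-01],
       [ 0.00000000e+00,  0.00000000e+00,  0.00000000e+00,
         1.00000000e+00]])}
```

View pics/scene0.png

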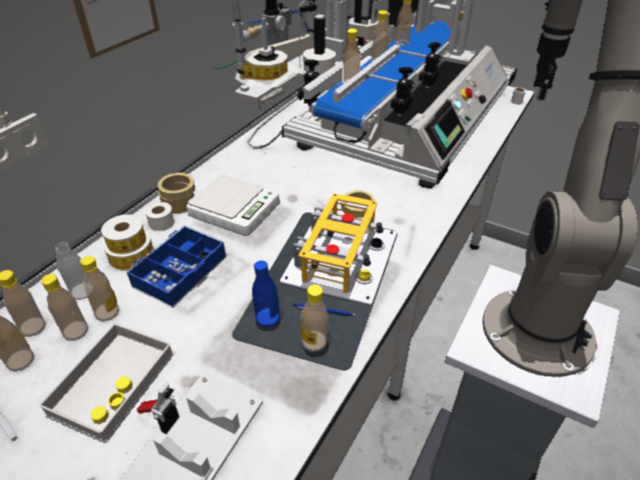

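View pics/side0.png

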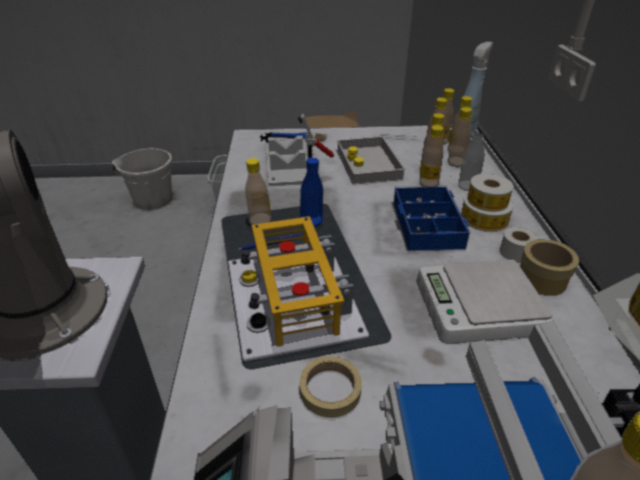

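The scene view shows the yellow guard at about (340,235). A yellow cap sits in a nest at (365,276), on the bottle's side (the robot's left), and a black plug at (377,243). In the side view the cap is at (249,277) and the plug at (258,321). The cap's pad is therefore the left one, at scene (332,249) and side (288,246). The other pad is at scene (348,217) and side (301,289).

```bash
cat >> h.py <<'E'
from scipy.spatial.transform import Rotation as R
def rays(n,uv):
    c=eyes.calibration(n); f=240/np.tan(np.radians(c['fov_y']/2)); uv=np.atleast_2d(uv)
    d=np.c_[(uv[:,0]-c['cx'])/f,-(uv[:,1]-c['cy'])/f,-np.ones(len(uv))]
    return c['origin'],R.from_rotvec(c['attitude']).apply(d)
def plane(n,uv,z):
    o,d=rays(n,uv); return o+d*((z-o[2])/d[:,2])[:,None]
def tri(u1,u2):
    o1,d1=rays("scene",u1);o2,d2=rays("side",u2);a,b=d1[0],d2[0]
    t=np.linalg.lstsq(np.c_[a,-b],o2-o1,rcond=None)[0]; p,q=o1+t[0]*a,o2+t[1]*b
    return (p+q)/2,np.linalg.norm(p-q)
def blobs(m,amin):
    n,l,s,c=cv2.connectedComponentsWithStats(m.astype(np.uint8)); return [(c[i].round(1),s[i].tolist()) for i in range(1,n) if s[i,4]>=amin],l
E
python3 - <<'E'
from h import *
box={'scene':(270,400,180,310),'side':(220,360,205,350)}
pts={}
for n in box:
    p=np.load(f'pics/{n}0.npz')['p']; x0,x1,y0,y1=box[n]
    h=cv2.cvtColor(p,cv2.COLOR_RGB2HSV); roi=np.zeros(p.shape[:2],bool); roi[y0:y1,x0:x1]=1
    red=roi&((h[...,0]<6)|(h[...,0]>172))&(h[...,1]>150)&(h[...,2]>90)
    yel=roi&(h[...,0]>=14)&(h[...,0]<34)&(h[...,1]>150)&(h[...,2]>90)
    b,_=blobs(red,20); print(n,'red',b); b2,_=blobs(yel,20); print('yel',b2)
    pts[n]=[x[0] for x in sorted(b,key=lambda t:-t[1][4])[:2]]
    for q in pts[n]: print('  plane85',plane(n,q,.085))
    cv2.imwrite(f'pics/{n}_crop.png',cv2.resize(cv2.cvtColor(p[y0:y1,x0:x1],cv2.COLOR_RGB2BGR),None,fx=4,fy=4,interpolation=cv2.INTER_CUBIC))
for a in pts['scene']:
    for b in pts['side']: print(a,b,tri(a,b))
E
python3 -c "
import cv2,numpy as np
a=cv2.imread('pics/scene_crop.png');b=cv2.imread('pics/side_crop.png')
s=[cv2.resize(i,(400,int(i.shape[0]*400/i.shape[1]))) for i in (a,b)];H=max(i.shape[0] for i in s)
cv2.imwrite('pics/both.png',np.hstack([cv2.copyMakeBorder(i,0,H-i.shape[0],0,0,0) for i in s]))"
```

```text
scene red [(array([347.5, 217.3]), [342, 213, 12, 9, 85]), (array([332.1, 249. ]), [327, 245, 12, 9, 89])]
yel [(array([337.7, 233.9]), [298, 194, 79, 98, 2104]), (array([363.9, 274.9]), [359, 270, 11, 11, 94]), (array([314.5, 293.6]), [307, 285, 15, 18, 224])]
  plane85 [[0.47020968 0.07537932 0.085     ]]
  plane85 [[ 0.49493516 -0.04742793  0.085     ]]
side red [(array([286.7, 245.7]), [279, 241, 16, 10, 126]), (array([300.2, 288.1]), [292, 283, 17, 11, 155])]
yel [(array([294.5, 265.6]), [252, 217, 92, 97, 3098]), (array([249.2, 275.4]), [243, 271, 13, 9, 69])]
  plane85 [[ 0.49642219 -0.0528416   0.085     ]]
  plane85 [[0.47150348 0.06961896 0.085     ]]
[332.1 249. ] [300.2 288.1] (array([0.49901878, 0.01511163, 0.02340695]), np.float64(0.007022945929696734))
[332.1 249. ] [286.7 245.7] (array([0.47144714, 0.07291483, 0.08248052]), np.float64(0.0001764917429231924))
[347.5 217.3] [300.2 288.1] (array([ 0.49635713, -0.05021855,  0.08253768]), np.float64(8.119928117068048e-05))
[347.5 217.3] [286.7 245.7] (array([0.47139641, 0.00647954, 0.13272669]), np.float64(0.00587993452603242))
```

View pics/both.png

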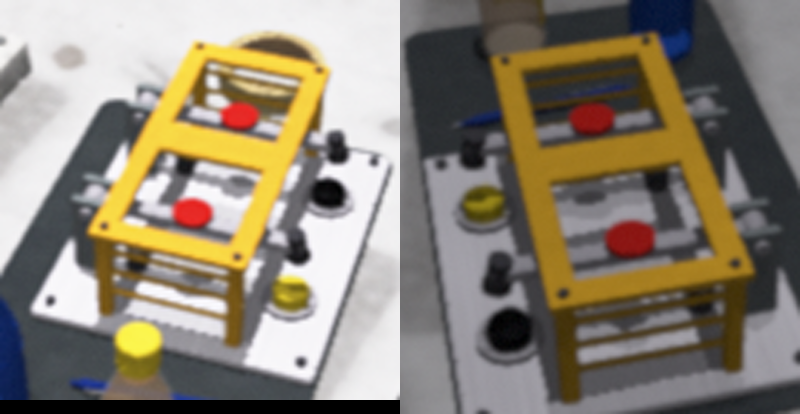

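The crop confirms it: the yellow cap is in the left station's nest (bottle side) and the black plug in the right one. The two pads triangulate 125 mm apart (124 expected), at z ≈ 0.0825 (0.085 expected; the pads' sides are included), with the press yawed about 0.2 rad.

```bash
python3 - <<'E'
from h import *
o=r.get_obs(); M=R.from_rotvec(o['orientation']).as_matrix(); print(M.round(3))
for n in ('scene','side'):
    d=np.load(f'pics/{n}0.npz')['d']; v,u=np.nonzero(d>0); oo,rr=rays(n,np.c_[u,v]); P=oo+rr*d[v,u][:,None]
    print(n)
    for x0 in np.arange(.2,.8,.1):
        row=[]
        for y0 in np.arange(-.7,.3,.1):
            k=(P[:,0]>=x0)&(P[:,0]<x0+.1)&(P[:,1]>=y0)&(P[:,1]<y0+.1); row.append(f"{np.percentile(P[k,2],98):.2f}" if k.sum()>20 else ' -- ')
        print(round(x0,1),row)
E
```

```text
[[ 0.952  0.307 -0.001]
 [ 0.307 -0.952  0.002]
 [-0.    -0.002 -1.   ]]
scene
0.2 ['0.49', '0.43', '0.00', '0.00', '0.00', '0.00', '0.00', '0.00', '0.00', '0.00']
0.3 ['0.14', '0.15', '0.15', '0.13', '0.00', '0.00', '0.01', '0.07', '0.01', '0.17']
0.4 ['0.20', '0.20', '0.20', '0.20', '0.00', '0.10', '0.10', '0.10', '0.10', '0.17']
0.5 ['0.20', '0.29', '0.29', '0.19', '0.03', '0.10', '0.10', '0.10', '0.10', '0.17']
0.6 ['0.26', '0.26', '0.26', '0.26', '0.00', '0.00', '0.01', '0.01', '0.00', '0.00']
0.7 ['0.37', '0.37', '0.36', '0.26', '0.00', '0.03', '0.04', '0.04', '0.05', '0.05']
0.8 ['0.40', '0.41', '0.39', '0.32', '0.31', '0.00', '0.04', '0.04', '0.05', '0.09']
side
0.2 [' -- ', ' -- ', ' -- ', '0.00', '0.00', '0.00', '0.00', '0.00', '0.00', '0.00']
0.3 [' -- ', ' -- ', '0.15', '0.14', '0.00', '0.01', '0.01', '0.08', '0.01', '0.17']
0.4 [' -- ', ' -- ', '0.20', '0.20', '0.02', '0.10', '0.10', '0.10', '0.10', '0.17']
0.5 [' -- ', ' -- ', '0.29', '0.20', '0.02', '0.10', '0.10', '0.10', '0.10', '0.17']
0.6 [' -- ', ' -- ', '0.26', '0.26', '0.00', '0.00', '0.01', '0.00', '0.00', '0.00']
0.7 [' -- ', '0.36', '0.36', '0.26', ' -- ', '0.03', '0.04', '0.04', '0.05', '0.05']
0.8 [' -- ', ' -- ', '0.27', '0.29', '0.29', '0.04', '0.04', '0.04', '0.05', '0.09']
```

>>> arm_command --plan "0 0 -0.04 0;0 0 -0.04 0;0 0 -0.04 0;0.038 -0.033 0 0;0.038 -0.033 0 0;0.038 -0.033 0 0;0.038 -0.033 0 0;0.038 -0.033 0 0;0.038 -0.033 0 0;0.038 -0.033 0 0;0.038 -0.033 0 0;0 0 0 3.2;0 0 0 3.2" --hand 1 --grip_force 20

```text
clock: 1.72
tcp_pos: [0.4156, -0.2971, 0.3649]
orientation: [-3.126, -0.314, 0.001]
contact_force: [-0.1, 0.2, 0.1]
grip_width: -0.0001
gripper_force: 0.0
```

>>> arm_command --plan "0.016 -0.044 0 0;0.016 -0.044 0 0;0.016 -0.044 0 0;0.016 -0.044 0 0;0.016 -0.044 0 0;0.016 -0.044 0 0;0.016 -0.044 0 0;0.016 -0.044 0 0;0 0 0.05 0;0 0 0.05 0;0 0 0 0;0 0 0 0"

```text
clock: 3.22
tcp_pos: [0.4718, 0.0727, 0.2669]
orientation: [-3.126, -0.313, -0.003]
contact_force: [0.4, -0.4, 0.7]
grip_width: 0.0
gripper_force: 0.0
```

```bash
cat >> h.py <<'E'
def wray(uv,obs):
    c=eyes.calibration('wrist'); f=240/np.tan(np.radians(c['fov_y']/2)); uv=np.atleast_2d(uv)-[c['cx'],c['cy']]
    rr=np.linalg.norm(uv,axis=1); th=rr/f; s=np.sin(th)/np.maximum(rr,1e-9)
    d=np.c_[uv[:,0]*s,-uv[:,1]*s,-np.cos(th)]; T=c['tool_from_camera']; M=R.from_rotvec(obs['orientation'])
    return obs['tcp_pos']+M.apply(T[:3,3]),M.apply(d@T[:3,:3].T)
def wplane(uv,z,obs):
    o,d=wray(uv,obs); return o+d*((z-o[2])/d[:,2])[:,None]
E
cat > w.py <<'E'
from h import *
import sys
o=r.get_obs(); print(o['clock'],o['tcp_pos'],o['contact_force'])
p,d=save('wrist',sys.argv[1]); h=cv2.cvtColor(p,cv2.COLOR_RGB2HSV)
red=((h[...,0]<6)|(h[...,0]>172))&(h[...,1]>150)&(h[...,2]>80)
M=R.from_rotvec(o['orientation']).as_matrix()
for c,s in blobs(red,60)[0]:
    P=wplane(c,.085,o)[0]; print('red',c,s,P,'tool delta',(M.T@(P-o['tcp_pos'])).round(4))
yel=((h[...,0]>=14)&(h[...,0]<34)&(h[...,1]>150)&(h[...,2]>70)).astype(np.uint8)
cs,hi=cv2.findContours(yel,cv2.RETR_CCOMP,cv2.CHAIN_APPROX_NONE)
for c,k in zip(cs,hi[0]):
    if cv2.contourArea(c)>3000:
        W=wplane(c[:,0].astype(float),.101,o); q=cv2.minAreaRect(((W[:,:2]-o['tcp_pos'][:2])@M[:2,:2]*1000).astype(np.float32))
        print('hole' if k[3]>=0 else 'outer',cv2.boundingRect(c),'tool-frame rect mm',np.round(q[0],1),np.round(q[1],1),round(q[2],1))
E
python3 w.py w1
```

```text
3.225 [0.47180493 0.0727136  0.26689195] [ 0.35570093 -0.44875814  0.70430744]
red [322.7 215.6] [305, 198, 36, 36, 1014] [0.47336338 0.07264949 0.085     ] tool delta [0.0012 0.0004 0.1819]
red [460.  216.4] [444, 200, 33, 34, 876] [ 0.49807396 -0.0484479   0.085     ] tool delta [0.0014 0.124  0.1819]
outer (241, 146, 296, 143) tool-frame rect mm [ 0.9 62.9] [256.7 121.2] 89.9
hole (414, 169, 82, 99) tool-frame rect mm [  2.  115.4] [74.4 85.1] 90.0
hole (266, 168, 114, 101) tool-frame rect mm [1.7 0.3] [84.6 91.3] 0.0
```

View pics/w1.png

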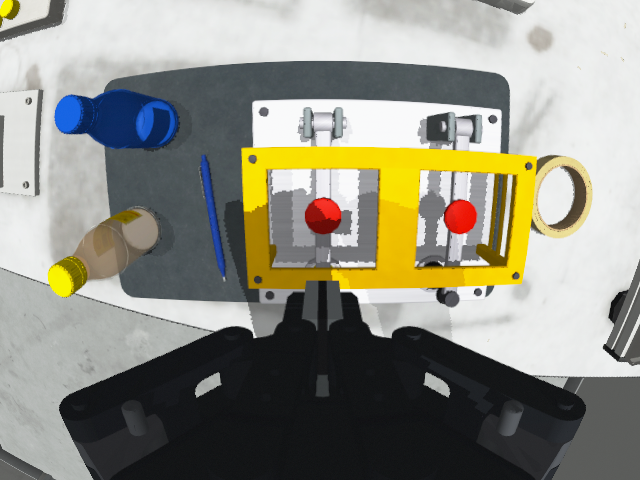

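The wrist view shows the left pad at (323,216), within 1.2 mm of the tool axis. The left window's hole, (266..380, 168..269), measures 85 x 91 mm and is centred and aligned with the tool. The blue look-alike at (115,118), the bottle and the pen are all clear of the fingers.

>>> arm_command --plan "0.001 0 0.03 0;0 0 0.03 0;0 0 0.03 0;0 0 0.03 0;0 0 0.02 0;0 0 0.01 0;0 0 0.008 0;0 0 0.004 0;0 0 0 0;0 0 0 0"

```text
clock: 4.53
tcp_pos: [0.4722, 0.0727, 0.1037]
orientation: [3.126, 0.314, 0.001]
contact_force: [-0.8, -0.5, 0.2]
grip_width: 0.0006
gripper_force: 0.0
```

```bash
python3 w.py w2; python3 - <<'E'
from h import *
a,_=eyes.grab_frame('scene');b,_=eyes.grab_frame('side')
a=cv2.resize(a[180:310,270:400],(400,400));b=cv2.resize(b[205:345,220:360],(400,400))
cv2.imwrite('pics/low.png',cv2.cvtColor(np.hstack([a,b]),cv2.COLOR_RGB2BGR))
E
```

```text
4.525 [0.47223944 0.0727173  0.10372728] [-0.80839735 -0.53815751  0.2367191 ]
red [563.8 284.3] [539, 256, 50, 59, 2173] [ 0.49847264 -0.04766056  0.085     ] tool delta [0.0018 0.1232 0.0187]
red [323.5 275.5] [288, 259, 71, 37, 1391] [0.48183674 0.07431351 0.085     ] tool delta [0.0097 0.0003 0.0187]
outer (151, 157, 489, 239) tool-frame rect mm [ 0.1 63. ] [257.8 122.7] 90.0
```

View pics/low.png

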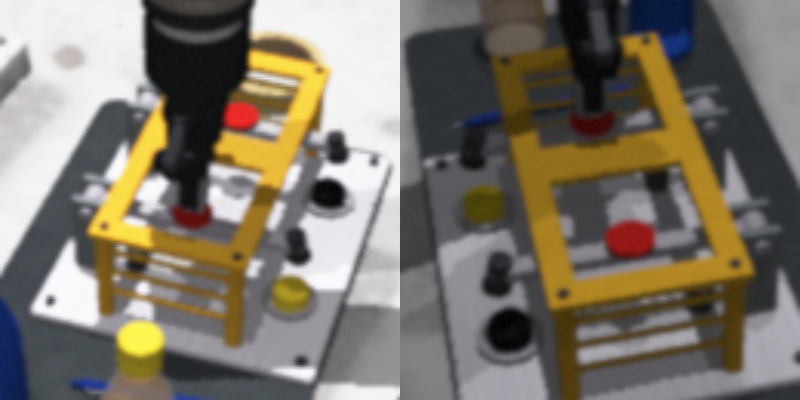

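In both views the closed fingertips are in the left window, just above the left pad and clear of the guard. I'll press now.

>>> arm_command --plan "0 0 0.003 0;0 0 0.003 0;0 0 0.003 0;0 0 0.003 0;0 0 0.002 0;0 0 0 0;0 0 0 0"

```text
clock: 5.55
tcp_pos: [0.4712, 0.0725, 0.0894]
orientation: [3.125, 0.314, -0.002]
contact_force: [-3.7, -0.6, 7.3]
grip_width: 0.0002
gripper_force: 4.1
```

>>> arm_command --plan "0 0 0.002 0;0 0 0.002 0;0 0 0 0;0 0 0 0"

```text
clock: 6.05
tcp_pos: [0.4713, 0.0725, 0.0857]
orientation: [3.125, 0.314, -0.002]
contact_force: [-5.0, -2.0, 11.6]
grip_width: -0.0
gripper_force: 6.3
```

>>> arm_command --plan "0 0 0.001 0;0 0 0.001 0;0 0 0 0;0 0 0 0"

```text
clock: 6.55
tcp_pos: [0.4713, 0.0726, 0.0851]
orientation: [3.124, 0.314, -0.001]
contact_force: [-11.3, -3.6, 30.0]
grip_width: -0.0002
gripper_force: 16.1
```

The force jumped to 30 N at z = 0.0851, so the pad is on its stop. I'll hold about two seconds, then release straight up.

>>> arm_command --plan "0 0 -0.0005 0;0 0 0 0;0 0 0 0;0 0 0 0;0 0 0 0;0 0 0 0;0 0 0 0;0 0 0 0;0 0 0 0;0 0 0 0;0 0 0 0;0 0 0 0;0 0 0 0;0 0 0 0;0 0 0 0"

```text
clock: 8.43
tcp_pos: [0.4713, 0.0725, 0.0852]
orientation: [3.124, 0.314, -0.001]
contact_force: [-9.7, -2.6, 26.1]
grip_width: 0.0002
gripper_force: 13.6
```

>>> arm_command --plan "0 0 -0.005 0;0 0 -0.005 0;0 0 -0.006 0;0 0 -0.01 0;0 0 -0.02 0;0 0 -0.03 0;0 0 -0.04 0;0 0 -0.05 0;0 0 -0.01 0;0 0 0 0;0 0 0 0;0 0 0 0"

```text
clock: 9.93
tcp_pos: [0.4712, 0.0725, 0.2585]
orientation: [-3.126, -0.314, 0.004]
contact_force: [-1.1, 0.5, 0.8]
grip_width: -0.0002
gripper_force: 0.0
```

```bash
python3 w.py w3; python3 - <<'E'
from h import *
print(r.get_obs()['contact_force'])
save('side','side1')
E
```

```text
9.925 [0.47116946 0.07250892 0.25846834] [-1.08143918  0.45086775  0.81678078]
red [322.7 216. ] [305, 198, 37, 37, 1069] [0.47337995 0.0726442  0.085     ] tool delta [0.0026 0.0004 0.1735]
red [463.3 216.9] [447, 200, 34, 35, 917] [ 0.49804683 -0.04833063  0.085     ] tool delta [0.0027 0.1238 0.1734]
outer (239, 145, 304, 147) tool-frame rect mm [ 1.6 62.8] [256.7 121. ] 89.9
hole (416, 168, 84, 102) tool-frame rect mm [  2.6 114.9] [85.2 73.6] 0.1
hole (265, 167, 117, 104) tool-frame rect mm [2.4 0.4] [84.8 91.5] 0.0
[-0.06749262 -0.75594408  0.1819234 ]
```

View pics/side1.png

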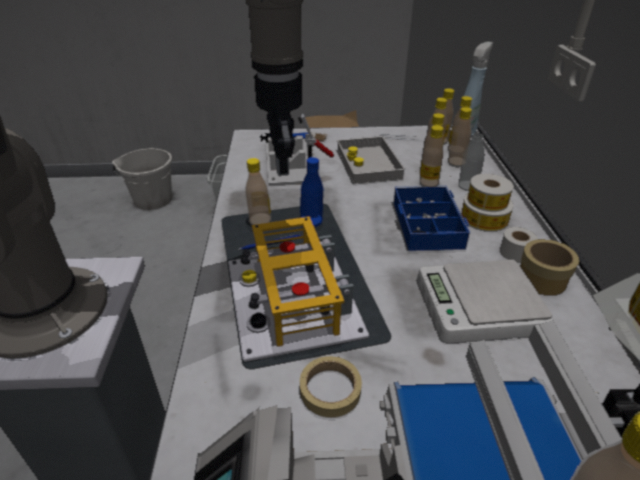

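View pics/w3.png

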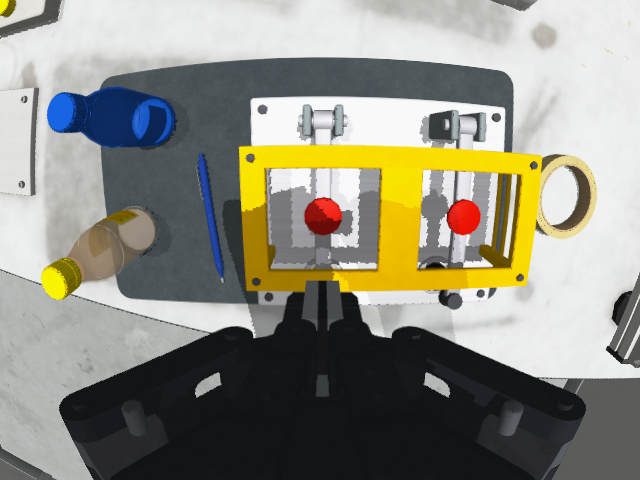

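The pad is back up at its original position (323,216). The cap (249,277), plug, bottle, pen and tape are unmoved, and the tool is clear above the guard.

```bash
python3 -c "
from bench import ticket
print(ticket.hand_in())"
```

```text
the job is handed in; nothing more can be done
None
```

The left station's red pad (the one with the yellow cap) was pressed to its stop, held for about two seconds and let spring back; the arm is withdrawn above the guard, everything else looks unmoved in the images, and the job was handed in at about 10 s.

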